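Pin the lever of the citrus press

TASK

The citrus press has been washed and its lever must be locked on again: push the loose pivot pin fully home until its head meets the cheek, then take the spring cotter from the draining block and with the tip of its straight leg turn the leaning hole across the pin's free end upright, and push the leg down through it until the bow snaps over, and press the grip firmly down on the pin, with at least 10 N. Work by feel, for neither the gripper nor the cotter may ever bear on the press or its pin with more than 30 N. Let go, leave the cotter seated in the pin, and leave the mug, the soap bottle and the spatula where they are.

Things in the scene. Friction and masses are not known exactly. Their poses are not given: they have to be found in the camera images.
- press: Bare-metal citrus press, bolted down. Origin on the worktop under the pivot, z up. Base 250 x 100 x 12 mm, x -40 to 210. Two upright cheek plates (44 mm wide in x, y -35 to -25 and 25 to 35, tops 132 mm up) carry the pivot pin, its axis along the press's y, 110 mm up. Lever lies down towards +x (top 123 mm up, grip to x 250); cup and bell under it at x 105.
- pin (a joint): How far the pivot pin is pushed in (m) along the press's +y: 0 = drawn out 30 mm, 0.030 = home, at a hard stop with its head 1 mm off the cheek. Starts between 0 and 0.006. It drags with about 4 N and stays where it is left.
- pin_head (a point): Centre of the outer face of the pin's round head (28 mm diameter, 8 mm thick), on the pin's axis at the press's -y side; press axes, moves with the pin. Push it along the press's +y.
- pin_hole (a point): On the pin's axis, amid the cross hole; press axes, moves with the pin. Pin 18 mm thick; hole 7 mm, mouth rounded, 9 mm from here. The pin's end starts turned about its axis, not measured: the hole leans 37 to 55 deg to press +x, so its mouth is 5.4 to 7.4 mm off. A leg hooked a few mm into it turns it (drag 0.02 N m). Once the pin is home it is 23 mm outside the cheek, 17 mm from the end.
- block: Wooden draining block, 70 x 50 x 50 mm high, fixed; origin at the centre of its underside. A slot through its top holds the cotter, whose grip rests on the top face. Slot 31 x 8 mm, along the block's x.
- clip: Spring cotter, about 50 g. Origin: middle of the grip's underside; z up, x in the cotter's plane. Grip: grey block 26 (x) x 14 (y) x 26 mm high; the wire ring above it, to 38 mm, does not touch anything. Straight leg: 5 mm wire, round end, from the origin 44 mm down. Sprung bow on the +x side; works on either side of the pin. Seated, the grip rests on the pin, origin 9 mm above the pin's axis.
- clip_tip (a point): Lower end of the cotter's straight leg, 44 mm below the clip's origin; clip axes. It enters the hole 7 mm or more before the bow meets the pin.
- clip_bow (a joint): Spread of the bow (rad): 0 at rest, about 0.25 riding over the pin. 5 mm wire, centre line at rest: bulges to x 15, in to x 6.5 at z -19, flares to x 13.5 at z -34.5 mm (clip axes). Spreading takes roughly 5 to 15 N of push; it snaps under the pin once the clip's origin is about 18 mm above the pin's axis.
- mug: White mug, 80 mm across, 95 mm high; origin at the centre of its underside. Bystander.
- soap: Washing-up liquid bottle, 60 mm across, 190 mm high; origin at the centre of its underside. Bystander.
- spatula: Kitchen spatula lying on the worktop; origin under its middle. Bystander.
Mind the look-alikes: they are no part of the job. There is more than one size of the clip; the one meant has the size given above.

How it is judged:
On the way, in this order (a step that is already met when the one before it is completed fails the run):
1. the pivot pin is pushed home (within 2 mm) while the cotter is not yet in it (value of joint pin above 0.028 m and distance between clip_tip and pin_hole above 0.03 m), for 0.1 s.
2. the bow has snapped over and the grip is pressed down on the pin with at least 10 N (z of clip in the frame of pin_hole below 0.0115 m and value of joint clip_bow below 0.12 rad and horizontal distance between clip and pin_hole below 0.004 m and contact force between clip and press above 10 N), for 0.05 s.
At the end, for the whole second after the job is handed in: Pin home within 2.5 mm; cotter let go, at rest, within 26 deg of upright, its plane within 20 deg of crosswise to the pin; leg through the hole (origin within 6 mm, tip within 15 mm of it in plan, tip 28 mm below the axis), origin 5 to 12.5 mm above the pin's axis, bow spread under 0.12 rad (value of joint pin above 0.0275 m and horizontal distance between clip and pin_hole below 0.006 m and horizontal distance between clip_tip and pin_hole below 0.015 m and z of clip in the frame of pin_hole between 0.005 and 0.0125 m and z of clip_tip in the frame of pin_hole below -0.028 m and value of joint clip_bow below 0.12 rad and angle between clip's own z axis and vertical below 0.45 rad and angle between the y axis of clip and the y axis of press, either way round below 0.35 rad and linear speed of clip below 0.02 m/s and contact force between the fingers and clip below 0.1 N); the robot touches nothing.
It fails at once if the cotter bears on the press or its pin with more than 30 N (contact force between clip and press above 30 N).
It fails at once if the gripper bears on the press or its pin with more than 30 N (contact force between any of the fingers, the arm and press above 30 N).
It fails at once if the mug, the soap bottle or the spatula is moved by more than 20 mm (distance of any of mug, soap, spatula from where it was at the start of the episode above 0.02 m).
It also fails if it takes over 59 s, if anything falls off the work surface, if the arm or the gripper's body presses on something with over 40 N, if the wrist force passes 120 N, or if a joint passes its speed limit or range.

ROBOT

A 6-joint arm with a two-finger parallel gripper is mounted at the origin on the work surface. World frame = base frame: x ahead of the robot, y to its left, z up, the work surface at z = 0. Lengths are in m, angles in rad, forces in N, time in s.
With the tool pointing down it reaches from about 0.3 to 0.775 m from the base axis. Payload 14.6 kg.
Tool frame: the origin (TCP) lies at the centre of the arm's flange, where the gripper is bolted on; the fingertips stand 199 mm ahead of it and the grasp point (between the pads) lies 180 mm ahead of it; z points along the fingers, y is the line along which they close (so a half turn about z gives the same grasp; the last joint's range is limited). The gripper opens to 94 mm and grips with 3 to 60 N. Pads are 16 mm wide; open, the fingers measure 119 mm over their backs; the gripper's body (75 mm by 177 mm) begins 78 mm behind the grasp point.
Start: joints at [1.147, 0.3, 1.521, -0, 1.321, -0.067], TCP at [0.192, 0.515, 0.405] pointing down, gripper open.
Joint ranges: [-3.03, 3.03], [-0.79, 2.21], [0.23, 2.52], [-1.04, 4.18], [0, 3.07], [-2.55, 2.55]. Speed limits (rad/s): [2.22, 2.22, 2.57, 3.14, 3.14, 3.14].

INTERFACE

Orientations are given as [roll, pitch, yaw] about the fixed x, y, z axes, in that order (R = Rz(yaw) Ry(pitch) Rx(roll)).
In Python, from station import ctrl gives the robot as it stands. The module is installed in compiled form; this text tells all that it offers.
- The arm moves only by the tool servo_tool, never from a script. Its argument "motion" is a list of rows, each a list of 5 numbers: the closure, from 0 (fully open) to 1 (shut), then the shift along the world's x, y, z in cm, then the turn about the world's z in degrees. A call has 1 to 20 rows; each row is the pose to reach, as a shift and turn from the pose commanded when the call began; what a row does not reach only later rows make up. A row lasts 1/8 s, in which the tool goes at most 62.5 mm and 10.7 degrees, less where a joint would pass 70% of its speed; a pose out of reach is approached as far as the arm can. A call with a gripper value outside its range is refused whole. The fingers move at their own pace and stop on an object; "squeeze" is the grip in N (left out, the last holds). Time passes only in rows, so rows that repeat a pose let the fingers close. It gives the time, the measured TCP pose, the force, the opening and the grip force at its end, in the units of the state.
- ctrl.get_obs(): the state, without advancing time (a new reading comes with each control period).
- ctrl.camera(name): name is "scene" or "top" or "wrist"; returns a dict with "image" (420x560x3 uint8, red, green, blue), "fx", "fy", "cx", "cy" (pixels), "camera_from_world" (4x4, takes a point from world to camera coordinates); the wrist camera has in their place "hand_eye" (4x4, takes a point from camera to tool coordinates, whose origin is the TCP and whose axes are the flange's). Camera axes: x right, y up, looking along -z (the intrinsics and any distortion apply to the point x, -y, -z); pixel columns grow to the right and rows downward; lengths in m; the calibration is good to about 2 mm. A picture is of the moment at which its call begins: read the wrist's pose just before it. There is no depth.
- ctrl.hand_in(): hands the job in; it is judged then, once.
The state is a dict: "time_s": time; "qpos": joint angles; "joint_vel": joint speeds; "tau": joint torques, N m; "ee_pos": TCP position; "eef_rot": TCP orientation; "force": force on the tool from outside, world axes, zero at the start; "moment": the same for the moment, N m; "grip_width": finger opening in m; "grip_force": force on a finger pad.
Only numpy, scipy, OpenCV 4.12 (cv2) and the standard library are available. Lean on these libraries where they do the work, as an engineer would, in place of code of your own. Each camera call takes 0.05 s, during which the arm holds its last target. There are 200 camera calls.

## Working session

There is one attempt and no reset: what is moved stays moved. The work goes in short steps, Python scripts to look and compute and a tool call to move; the robot and the scene stay as the last step left them, time stands still between calls to the robot, and variables do not carry over. Pictures are saved under pics/ and viewed, at most 13 in all, crops included, and the job is handed in when it is done.

Besides the shell and the picture viewer there is one more tool, called after ">>>" as name(argument=value, ...) on one line, values as JSON. servo_tool: Moves the arm, as the interface text tells. Its arguments: {"type":"object","properties":{"motion":{"type":"array","items":{"type":"array","items":{"type":"number"}}},"squeeze":{"type":"number"}},"required":["motion"]}

```bash
mkdir -p pics
cat > h.py <<'E'
import numpy as np, cv2
from scipy.spatial.transform import Rotation as Ro
from station import ctrl
def snap(n,f):
    o=ctrl.get_obs(); c=ctrl.camera(n)
    cv2.imwrite(f,cv2.cvtColor(c['image'],cv2.COLOR_RGB2BGR))
    if n=='wrist':
        T=np.eye(4);T[:3,:3]=Ro.from_euler('xyz',o['eef_rot']).as_matrix();T[:3,3]=o['ee_pos']
        M=T@c['hand_eye']
    else: M=np.linalg.inv(c['camera_from_world'])
    c['M']=M
    np.savez(f[:-4]+'.npz',M=M,k=[c['fx'],c['fy'],c['cx'],c['cy']])
    return c
def load(f):
    d=np.load(f); return d['M'],d['k']
def ray(f,u,v):
    M,k=load(f); d=M[:3,:3]@np.array([(u-k[2])/k[0],-(v-k[3])/k[1],-1]); return M[:3,3],d
def onz(f,u,v,z):
    p,d=ray(f,u,v); return p+d*(z-p[2])/d[2]
def tri(*a):
    A=np.zeros((3,3));b=np.zeros(3)
    for f,u,v in a:
        p,d=ray(f,u,v);d/=np.linalg.norm(d);P=np.eye(3)-np.outer(d,d);A+=P;b+=P@p
    x=np.linalg.solve(A,b)
    return x
def proj(f,p):
    M,k=load(f);q=np.linalg.inv(M)@np.append(p,1);return np.array([k[2]-k[0]*q[0]/q[2],k[3]+k[1]*q[1]/q[2]])
E
python3 - <<'E'
from h import *
for n in ['scene','top','wrist']:
    c=snap(n,f'pics/{n}0.png'); print(n,c['M'].round(3).tolist(),c['fx'],c['cx'],c['cy'],[k for k in c])
s=[cv2.imread(f'pics/{n}0.png') for n in ['scene','top']]
print(ctrl.get_obs())
E
```

```text
scene [[0.833, -0.399, 0.384, 0.868], [0.553, 0.607, -0.571, -0.539], [-0.005, 0.687, 0.726, 0.753], [0.0, 0.0, 0.0, 1.0]] 381.91924988642074 277.4957940428857 209.3058199068998 ['image', 'fx', 'fy', 'cx', 'cy', 'camera_from_world', 'M']
top [[-0.018, 0.992, -0.122, 0.374], [-1.0, -0.017, 0.009, -0.001], [0.007, 0.122, 0.993, 1.199], [0.0, 0.0, 0.0, 1.0]] 435.0417853813353 277.70607262159984 206.77429091081424 ['image', 'fx', 'fy', 'cx', 'cy', 'camera_from_world', 'M']
wrist [[0.35, -0.9, -0.262, 0.116], [0.937, 0.335, 0.1, 0.544], [-0.002, -0.28, 0.96, 0.384], [0.0, 0.0, 0.0, 1.0]] 330.64394949865886 278.85584092564227 212.9826330015005 ['image', 'fx', 'fy', 'cx', 'cy', 'hand_eye', 'M']
{'time_s': 0.15, 'qpos': array([ 1.14738967e+00,  3.00327862e-01,  1.52142207e+00, -7.18559572e-06,
        1.32067015e+00, -6.65645165e-02]), 'joint_vel': array([ 0.00030596, -0.00063201, -0.00071639,  0.00053165, -0.00263547,
       -0.00181042]), 'tau': array([ 6.55701333e-04, -5.31961727e+01, -3.52819598e+01,  7.08200200e-02,
        2.35513982e-02, -4.03961656e-05]), 'ee_pos': array([0.19210045, 0.5153385 , 0.40423209]), 'eef_rot': array([-3.14076659e+00, -4.80918133e-05,  2.78475227e+00]), 'force': array([ 0.62934905, -0.00196138,  0.46841375]), 'moment': array([0.03038693, 0.01083427, 0.00520813]), 'grip_force': 0.0, 'grip_width': 0.09393826962020298}
```

View pics/scene0.png

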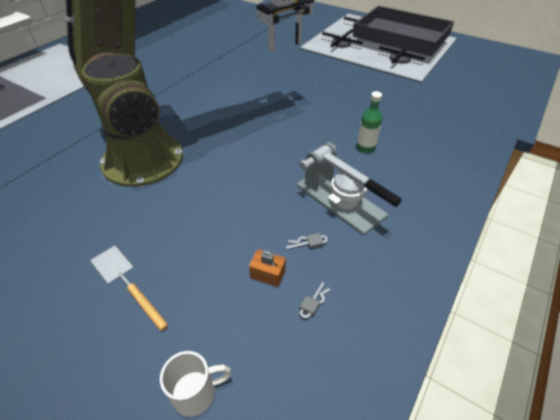

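View pics/top0.png

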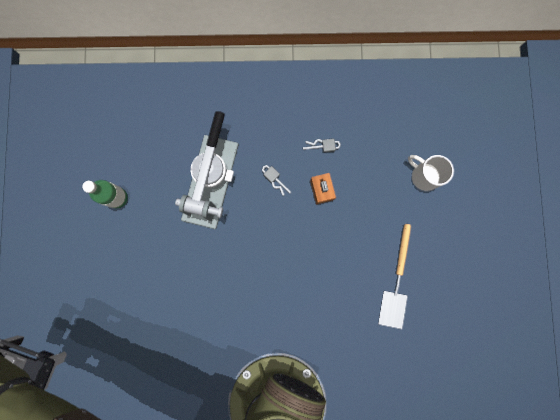

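The scene view shows the press at (345,185), the orange block with a cotter at (267,262), loose cotters at (313,241) and (312,305), mug, soap and spatula. In the top view the press pivot is at (200,207), the block at (324,187), and the loose cotters at (328,146) and (272,174). Cotter candidates are those three; the description picks the one standing in the block, so I'll check it close up.

Run:
```python
from h import *
t=cv2.imread('pics/top0.png');s=cv2.imread('pics/scene0.png')
R=lambda a:cv2.resize(a,(400,300),interpolation=cv2.INTER_CUBIC)
im=np.vstack([np.hstack([R(t[170:245,160:260]),R(t[150:210,290:370])]),np.hstack([R(s[130:205,290:390]),R(s[225:300,235:335])])])
cv2.imwrite('pics/c1.png',im)
hsv=cv2.cvtColor(t,cv2.COLOR_BGR2HSV)
m=cv2.inRange(hsv,(5,150,120),(18,255,255));n,l,st,ce=cv2.connectedComponentsWithStats(m)
for i in range(1,n):
    if st[i,4]>60: print(st[i],ce[i]); 
i=[i for i in range(1,n) if 300<ce[i][0]<350 and st[i,4]>100][0]
pts=cv2.findContours((l==i).astype(np.uint8),0,1)[0][0]
r=cv2.minAreaRect(pts);print(r)
for p in cv2.boxPoints(r): print(onz('pics/top0.npz',*p,.05))
for p in [(200,207),(222,212),(183,204),(217,130)]: print(p,onz('pics/top0.npz',*p,.115))
```

```text
[312 175  21  28 223] [319.84304933 189.10762332]
((321.5041809082031, 188.26556396484375), (25.122108459472656, 15.266510963439941), 75.0685806274414)
[ 0.59096454 -0.10207281  0.05      ]
[ 0.601055   -0.14201905  0.05      ]
[ 0.53491542 -0.15727038  0.05      ]
[ 0.52498182 -0.11757364  0.05      ]
(200, 207) [0.50963013 0.18370901 0.115     ]
(222, 212) [0.49609471 0.12863365 0.115     ]
(183, 204) [0.51792362 0.22632825 0.115     ]
(217, 130) [0.70778346 0.14103046 0.115     ]
```

View pics/c1.png

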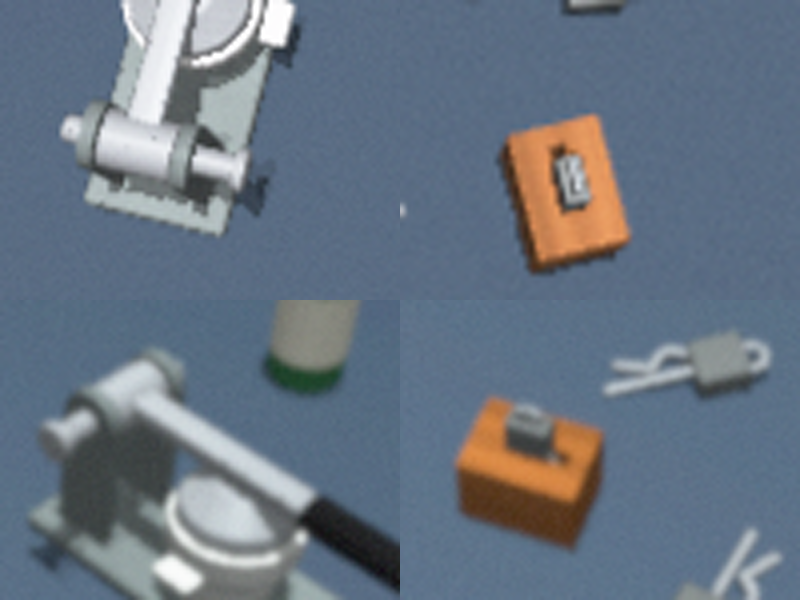

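The crop shows the cotter upright in the orange block, with the slot's free end towards world +x. It also shows the press with its pin head on the -y side, at about (221,212) in top0, and the free end at about (176,202). I'll move in for the pin push and take a close look on the way.

>>> servo_tool(motion=[[1,29.7,-41.5,-4.5,-82],[1,29.7,-41.5,-4.5,-82],[1,29.7,-41.5,-4.5,-82],[1,29.7,-41.5,-4.5,-82],[1,29.7,-41.5,-4.5,-82],[1,29.7,-41.5,-4.5,-82],[1,29.7,-41.5,-4.5,-82],[1,29.7,-41.5,-4.5,-82],[1,29.7,-41.5,-4.5,-82],[1,29.7,-41.5,-4.5,-82],[1,29.7,-41.5,-4.5,-82],[1,29.7,-41.5,-4.5,-82],[1,29.7,-41.5,-4.5,-82]], squeeze=20)

```text
time_s: 1.78
ee_pos: [0.4888, 0.101, 0.3598]
eef_rot: [3.141, -0.0, 1.355]
force: [-0.2, 0.1, 0.0]
grip_width: 0.0005
grip_force: 0.0
```

Run:
```python
from h import *
c=snap('wrist','pics/w1.png');o=ctrl.get_obs();print(o['ee_pos'],o['eef_rot'],o['time_s'])
```

```text
[0.48886755 0.10088583 0.35980402] [ 3.14135813e+00 -1.11596307e-04  1.35469587e+00] 1.825
```

View pics/w1.png

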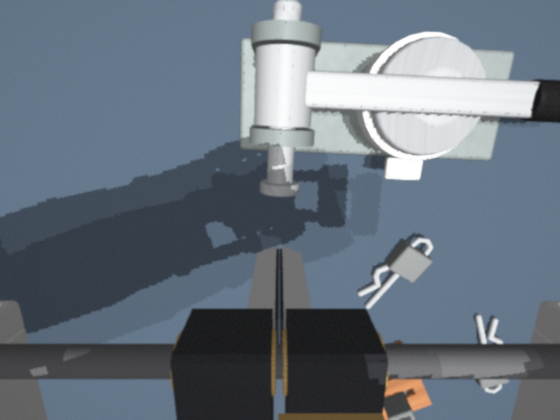

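The wrist view shows the press from above: the pin head at about (280,187), cheeks at (286,35) and (282,137), the base's corners near (245,40), (512,52), (492,158), (241,149), and the closed fingertips at (280,255).

Run:
```python
from h import *
f='pics/w1.npz'
for p in [(245,40),(512,52),(492,158),(241,149)]: print(p,onz(f,*p,.012).round(4))
a=onz(f,245,40,.012);b=onz(f,512,52,.012);c=onz(f,492,158,.012);d=onz(f,241,149,.012)
for q,r in[(a,b),(d,c)]: v=r-q; print(np.linalg.norm(v),np.degrees(np.arctan2(v[1],v[0])))
m=(a+b+c+d)/4
yaw=np.arctan2(*(b-a+c-d)[[1,0]]);ex=np.array([np.cos(yaw),np.sin(yaw),0]);ey=np.array([-ex[1],ex[0],0])
piv=m-.085*ex;print('yaw',np.degrees(yaw),'pivot',piv)
# axis points at z=.110 level silhouettes
for p in [(279.5,186),(280,178),(287,10),(287,2),(286,30),(283,137)]:
    q=onz(f,*p,.11)-piv; print(p,onz(f,*p,.11).round(4),(q@ex).round(4),(q@ey).round(4))
```

```text
(245, 40) [0.4913 0.2516 0.012 ]
(512, 52) [0.7247 0.1903 0.012 ]
(492, 158) [0.7035 0.0974 0.012 ]
(241, 149) [0.4641 0.159  0.012 ]
0.24130746837922157 -14.722844213655119
0.24714571459370474 -14.415409107267246
yaw -14.56728934399519 pivot [0.51362654 0.19593623 0.012     ]
(279.5, 186) [0.4972 0.1347 0.11  ] -0.0005 -0.0634
(280, 178) [0.4988 0.1402 0.11  ] -0.0004 -0.0576
(287, 10) [0.5252 0.2412 0.11  ] -0.0001 0.0467
(287, 2) [0.5261 0.2454 0.11  ] -0.0003 0.051
(286, 30) [0.5223 0.2305 0.11  ] -0.0003 0.0357
(283, 137) [0.5068 0.1673 0.11  ] 0.0006 -0.0295
```

>>> servo_tool(motion=[[1,0,0,-4,-2.2],[1,0,0,-6.3,-2.2],[1,0,0,-6.3,-2.2],[1,0,0,-6.3,-2.2],[1,0.25,0.97,-6.3,-2.2],[1,0.38,1.45,-6.3,-2.2],[1,0.45,1.74,-6.3,-2.2],[1,0.53,2.03,-6.3,-2.2],[1,0.6,2.32,-6.3,-2.2],[1,0.68,2.61,-6.3,-2.2],[1,0.75,2.9,-6.3,-2.2],[1,0.83,3.19,-6.3,-2.2],[1,0.9,3.48,-6.3,-2.2],[1,0.98,3.78,-6.3,-2.2],[1,1.04,3.97,-6.3,-2.2],[1,1.06,4.07,-6.3,-2.2],[1,1.06,4.07,-6.3,-2.2]])

```text
time_s: 3.95
ee_pos: [0.4997, 0.1412, 0.2966]
eef_rot: [3.142, -0.0, 1.315]
force: [0.1, -1.9, 1.1]
grip_width: 0.0008
grip_force: 0.9
```

>>> servo_tool(motion=[[1,0.03,0.1,0,0],[1,0.05,0.2,0,0],[1,0.08,0.3,0,0],[1,0.08,0.3,0,0]])

```text
time_s: 4.45
ee_pos: [0.5005, 0.1441, 0.2967]
eef_rot: [3.142, -0.0, 1.315]
force: [0.6, -3.6, 0.4]
grip_width: 0.0002
grip_force: 1.5
```

>>> servo_tool(motion=[[1,0.02,0.05,0,0],[1,0.03,0.1,0,0],[1,0.04,0.15,0,0],[1,0.04,0.15,0,0]])

```text
time_s: 4.95
ee_pos: [0.5009, 0.1453, 0.2966]
eef_rot: [-3.141, 0.001, 1.315]
force: [-1.5, -7.6, 2.8]
grip_width: 0.0005
grip_force: 3.5
```

>>> servo_tool(motion=[[1,0.01,0.04,0,0],[1,0.01,0.04,0,0]])

```text
time_s: 5.2
ee_pos: [0.501, 0.1455, 0.2966]
eef_rot: [-3.141, 0.001, 1.315]
force: [-2.3, -9.8, 3.3]
grip_width: 0.0004
grip_force: 5.1
```

The force rises without motion, and the TCP sits at press y = -52 mm, which is the expected home. I'll look at the hole from here.

Run:
```python
from h import *
c=snap('wrist','pics/w2.png')
im=cv2.imread('pics/w2.png')
piv=np.array([.5136,.196,.11]);ex=np.array([.968,-.2515,0]);ey=np.array([.2515,.968,0])
for y in(.035,.058,.075): print(y,proj('pics/w2.npz',piv+ey*y).round(1))
u,v=proj('pics/w2.npz',piv+ey*.058).astype(int)
y0=max(v-60,0);x0=u-80
cr=im[y0:y0+120,x0:x0+160];print(x0,y0)
cv2.imwrite('pics/c2.png',cv2.resize(cr,None,fx=5,fy=5,interpolation=cv2.INTER_CUBIC))
```

```text
0.035 [276.7 104.9]
0.058 [276.5  52.3]
0.075 [276.3  10.4]
196 0
```

View pics/c2.png

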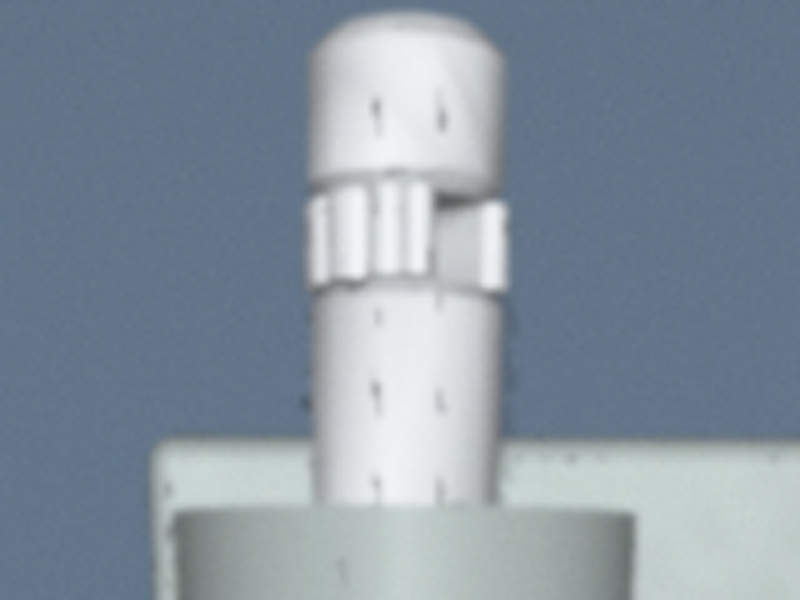

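The hole's mouth shows at crop (461,245), which is full-frame (288,49). The pin axis is at u = 277, so the mouth is about 5.3 mm towards press +x, a lean of roughly 37–40°. Now retreat and go to the block.

Run:
```python
from h import *
f='pics/w2.npz'
piv=np.array([.5136,.196,.11]);ex=np.array([.968,-.2515,0]);ey=np.array([.2515,.968,0])
for p,z in[((288.3,49),.1170),((277.2,46.5),.119),((277.2,88),.1185),((277.2,3),.11)]:
    q=onz(f,*p,z);print(q.round(4),((q-piv)@ex).round(4),((q-piv)@ey).round(4))
# block and clip in top view
f='pics/top0.npz'
im=cv2.imread('pics/top0.png');c=im[150:210,290:370]
hsv=cv2.cvtColor(im,cv2.COLOR_BGR2HSV)
m=((hsv[...,1]<70)&(hsv[...,2]>60)).astype(np.uint8);m[:170]=0;m[203:]=0;m[:,:312]=0;m[:,338:]=0
ys,xs=np.nonzero(m);print(len(xs),xs.min(),xs.max(),ys.min(),ys.max())
# block top quad from the crop: (507,135)(597,115)(630,240)(537,270) at 5x
b=[onz(f,290+(x-400)/5,150+y/5,.05) for x,y in[(507,135),(597,115),(630,240),(537,270)]];print(np.round(b,4),np.mean(b,0))
g=[onz(f,290+(x-400)/5,150+y/5,.076) for x,y in[(555,158),(582,153),(592,203),(562,210)]];print(np.round(g,4),np.mean(g,0))
```

```text
[0.5333 0.251  0.117 ] 0.0052 0.0581
[0.5288 0.2528 0.119 ] 0.0004 0.0588
[0.5245 0.2366 0.1185] 0.0003 0.042
[0.5336 0.2713 0.11  ] 0.0004 0.0779
118 312 336 172 202
[[ 0.5939 -0.1035  0.05  ]
 [ 0.6041 -0.1522  0.05  ]
 [ 0.5359 -0.1677  0.05  ]
 [ 0.5206 -0.1175  0.05  ]] [ 0.56362797 -0.13524171  0.05      ]
[[ 0.5763 -0.126   0.076 ]
 [ 0.5787 -0.1403  0.076 ]
 [ 0.5521 -0.1447  0.076 ]
 [ 0.5487 -0.1289  0.076 ]] [ 0.56395514 -0.13498354  0.076     ]
```

>>> servo_tool(motion=[[1,-0.5,-2,0,0],[1,-0.9,-3.5,2,0],[0.5,-0.9,-6,4,10],[0.5,0,-12,4,20],[0.5,2,-18,4,27],[0.5,3.5,-23,4,27],[0.5,3.5,-26,4,27],[0.5,3.5,-26,4,27],[0.5,3.5,-26,4,27]])

```text
time_s: 6.38
ee_pos: [0.5357, -0.1136, 0.3365]
eef_rot: [3.142, -0.001, 1.787]
force: [-0.3, -0.0, -0.3]
grip_width: 0.047
grip_force: 0.0
```

Run:
```python
from h import *
c=snap('wrist','pics/w3.png');o=ctrl.get_obs();print(o['ee_pos'],o['eef_rot'],o['time_s'])
```

```text
[ 0.53578646 -0.11327684  0.33666575] [ 3.14144778e+00 -3.16616655e-04  1.78722409e+00] 6.425
```

View pics/w3.png

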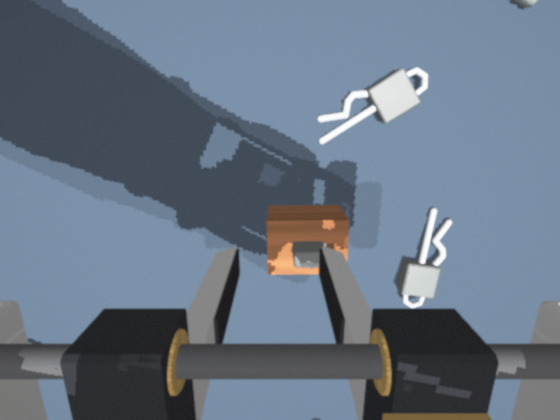

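The wrist view shows the block at (307,240) with the grip's top at about (309,252) between the open fingers. The block's edge runs parallel to the closing line, so the yaw is right.

Run:
```python
from h import *
im=cv2.imread('pics/w3.png');hsv=cv2.cvtColor(im,cv2.COLOR_BGR2HSV)
m=((hsv[...,1]<110)|(hsv[...,0]>25)).astype(np.uint8);w=np.zeros_like(m);w[235:275,280:318]=1
m&=w
for r in range(236,276,3): print(r,''.join('#' if x else '.' for x in m[r,278:320]),hsv[r,300:312:4,2])
yaw=np.radians(12.4);ex=np.array([np.cos(yaw),np.sin(yaw),0]);ey=np.array([-ex[1],ex[0],0])
c=np.array([.564,-.135,.076])
for a,b in[(-1,1),(1,1),(1,-1),(-1,-1)]: print(proj('pics/w3.npz',c+a*.013*ex+b*.007*ey).round(1))
print('tcp axis',proj('pics/w3.npz',np.array([.5358,-.1133,.076])))
for v in (.05,): print([proj('pics/w3.npz',np.array([.5636,-.1352,.05])+a*.035*ex+b*.025*ey).round(1).tolist() for a,b in[(-1,1),(1,1),(1,-1),(-1,-1)]])
cr=cv2.resize(im[195:285,230:370],None,fx=5,fy=5,interpolation=cv2.INTER_CUBIC);cv2.imwrite('pics/c3.png',cr)
```

```text
236 .......................................... [145 147 146]
239 .......................................... [150 150 148]
242 ...............#########################.. [88 86 87]
245 ...............#########################.. [81 79 81]
248 ..............##########################.. [81 79 81]
251 ..............##########################.. [87 87 86]
254 ...............#########################.. [108 111 109]
257 ...............#########################.. [114 112 110]
260 ...............#########################.. [121 109 124]
263 ...............#########################.. [150 139 145]
266 ................########################.. [178 161 157]
269 .......................................... [241 240 240]
272 .......................................... [237 239 242]
275 .......................................... [148 149 149]
[291.2 251.6]
[324.3 251.6]
[323.7 267.8]
[291.  267.9]
tcp axis [278.58543994 227.13960195]
[[263.8, 219.9], [346.6, 219.8], [343.4, 273.6], [264.6, 273.6]]
```

View pics/c3.png

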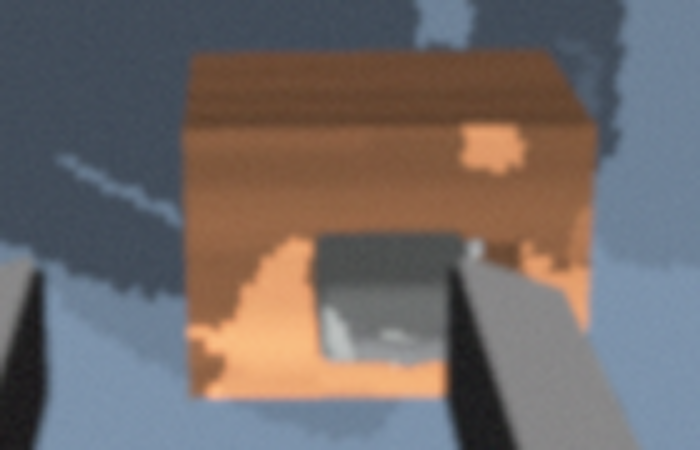

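The grip's left edge lies about 2.5 mm further along +x than predicted, so its centre is about (0.566, -0.1345). The bow is on the +x side.

>>> servo_tool(motion=[[0.35,3.0,-2.1,0,0],[0.35,3.0,-2.1,-3,0],[0.35,3.0,-2.1,-7,0],[0.4,3.0,-2.1,-8.5,0],[0.5,3.0,-2.1,-8.5,0],[1,3.0,-2.1,-8.5,0],[1,3.0,-2.1,-8.5,0],[1,3.0,-2.1,-8.5,0],[1,3.0,-2.1,-8.5,0],[1,3.0,-2.1,-8.5,0],[1,3.0,-2.1,-8.5,0]], squeeze=45)

```text
time_s: 7.8
ee_pos: [0.5661, -0.135, 0.2522]
eef_rot: [3.141, 0.0, 1.786]
force: [-0.3, 1.7, 6.5]
grip_width: 0.0258
grip_force: 45.0
```

>>> servo_tool(motion=[[1,0,0,4,0],[1,0,0,9,0],[1,0,0,14.4,0],[1,-0.5,6,14.4,-5],[1,-1,12,14.4,-11],[1,-1.5,18,14.4,-17],[1,-2,24,14.4,-23],[1,-2.5,30,14.4,-27],[1,-3,36,14.4,-27],[1,-3.25,38.6,14.4,-27],[1,-3.25,38.6,14.4,-27],[1,-3.25,38.6,14.4,-27]])

```text
time_s: 9.3
ee_pos: [0.5336, 0.2502, 0.3955]
eef_rot: [-3.141, 0.0, 1.315]
force: [0.4, -0.8, -0.5]
grip_width: 0.0257
grip_force: 45.0
```

Run:
```python
from h import *
o=ctrl.get_obs();print(o['ee_pos'],o['eef_rot'],o['time_s'],o['force'],o['grip_width'])
c=snap('wrist','pics/w4.png')
snap('scene','pics/scene4.png')
for z in(.202,.246): print(z,proj('pics/w4.npz',o['ee_pos']-[0,0,z]).round(1),proj('pics/scene4.npz',o['ee_pos']-[0,0,z]).round(1))
im=cv2.imread('pics/w4.png');s=cv2.imread('pics/scene4.png')
u,v=proj('pics/scene4.npz',o['ee_pos']-[0,0,.22]).astype(int);x0,y0=u-40,v-50;print(x0,y0)
a=cv2.resize(im[120:300,200:360],(480,540),interpolation=cv2.INTER_CUBIC)
b=cv2.resize(s[y0:y0+135,x0:x0+80],(320,540),interpolation=cv2.INTER_CUBIC)
cv2.imwrite('pics/c4.png',np.hstack([a,b]))
```

```text
[0.53364687 0.25020084 0.39548007] [-3.14136883e+00  3.78429648e-04  1.31477055e+00] 9.3 [ 0.4143059  -0.80052568 -0.48042602] 0.025655593720845263
0.202 [278.2 259.1] [340.  121.1]
0.246 [278.3 233.9] [338.1 135.2]
299 77
```

View pics/c4.png

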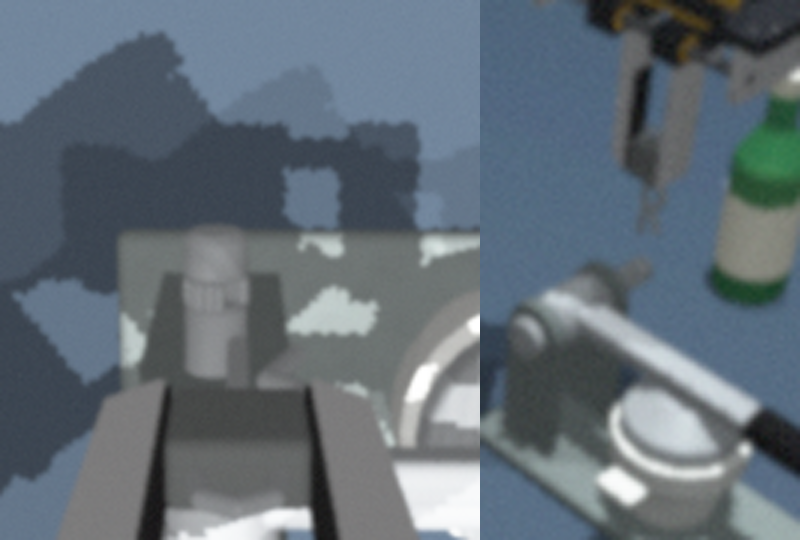

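The left crop shows the leg tip at about (238,345), full-frame (279,235), and the hole's mouth straight ahead at about (237,290), full-frame (279,217). They share the same u, so x is aligned. Now I'll check press y.

Run:
```python
from h import *
f='pics/w4.npz'
piv=np.array([.5136,.196,.11]);ex=np.array([.968,-.2515,0]);ey=np.array([.2515,.968,0])
P=lambda p,z:print(p,z,((onz(f,*p,z)-piv)@ex).round(4),((onz(f,*p,z)-piv)@ey).round(4))
im=cv2.imread('pics/w4.png');print(im[208:250,279,1]);print(im[216,255:295,1])
P((279,216.7),.117);P((272.2,216.7),.119);P((272.2,195.5),.11)
P((279,236),.152)
```

```text
[123 124 126 127 128 127 131 133 132 134 133 128 122 116 112 115 122 126
 126 127 125 127 124 119 109 103 101 102 104 101 104 103 101 101 101 101
 103 102 101 103  99  87]
[ 78  82  80  78  83  96 119 132 134 136 136 139 135 133 140 140 133 134
 134 128 130 131 131 131 132 136 135 119  98  84  79  80  80  80  78  80
  80  83  96 109]
(279, 216.7) 0.117 0.0062 0.0606
(272.2, 216.7) 0.119 0.0007 0.0613
(272.2, 195.5) 0.11 0.0007 0.0768
(279, 236) 0.152 0.0063 0.0568
```

>>> servo_tool(motion=[[1,0.04,0.17,-1,0],[1,0.04,0.17,-2,0],[1,0.04,0.17,-2.6,0],[1,0.04,0.17,-2.6,0]])

```text
time_s: 9.9
ee_pos: [0.5339, 0.2526, 0.369]
eef_rot: [-3.141, 0.001, 1.315]
force: [0.5, -0.5, -0.3]
grip_width: 0.0255
grip_force: 45.0
```

Run:
```python
from h import *
o=ctrl.get_obs();print(o['ee_pos'],o['force'],o['time_s'])
c=snap('wrist','pics/w5.png');im=cv2.imread('pics/w5.png')
print(proj('pics/w5.npz',o['ee_pos']-[0,0,.246]))
cv2.imwrite('pics/c5.png',cv2.resize(im[160:260,225:345],None,fx=6,fy=6,interpolation=cv2.INTER_CUBIC))
```

```text
[0.53391117 0.25259319 0.36896388] [ 0.49753834 -0.47935175 -0.29256751] 9.9
[278.56888264 233.83851836]
```

View pics/c5.png

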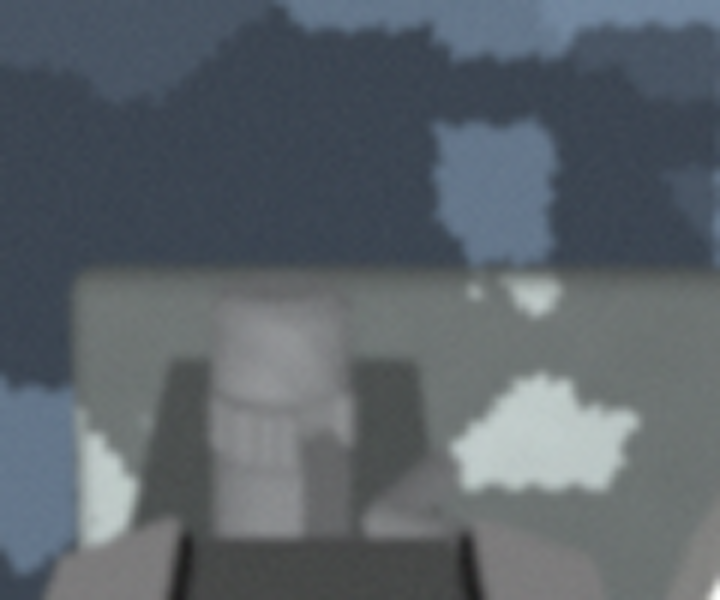

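The leg tip is at crop (326,430), full-frame (279.3,232), over the hole's band at crop y 400–465. The pin axis is at u = 272, so the tip is 5.2 mm to +x, as wanted. I'll bring it back 0.5 mm in y and descend by feel.

>>> servo_tool(motion=[[1,-0.01,-0.05,-0.2,0],[1,-0.01,-0.05,-0.4,0],[1,-0.01,-0.05,-0.5,0],[1,-0.01,-0.05,-0.6,0],[1,-0.01,-0.05,-0.7,0],[1,-0.01,-0.05,-0.7,0]])

```text
time_s: 10.7
ee_pos: [0.5338, 0.2522, 0.3626]
eef_rot: [-3.141, 0.0, 1.315]
force: [-0.1, 0.3, -0.3]
grip_width: 0.0256
grip_force: 45.0
```

>>> servo_tool(motion=[[1,0,0,-0.05,0],[1,0,0,-0.1,0],[1,0,0,-0.15,0],[1,0,0,-0.2,0],[1,0,0,-0.2,0]])

```text
time_s: 11.32
ee_pos: [0.5338, 0.2522, 0.3606]
eef_rot: [-3.142, 0.0, 1.315]
force: [0.0, -0.1, -0.8]
grip_width: 0.0258
grip_force: 45.0
```

>>> servo_tool(motion=[[1,0,0,-0.05,0],[1,0,0,-0.1,0],[1,0,0,-0.15,0],[1,0,0,-0.15,0]])

```text
time_s: 11.82
ee_pos: [0.5338, 0.2521, 0.3591]
eef_rot: [-3.142, 0.0, 1.315]
force: [0.2, -0.9, -0.5]
grip_width: 0.0255
grip_force: 45.0
```

>>> servo_tool(motion=[[1,-0.05,0.01,0,0],[1,-0.1,0.03,0.03,0],[1,-0.15,0.04,0.05,0],[1,-0.19,0.05,0.07,0],[1,-0.24,0.06,0.09,0],[1,-0.29,0.08,0.1,0],[1,-0.29,0.08,0.1,0]])

```text
time_s: 12.7
ee_pos: [0.5309, 0.2529, 0.3601]
eef_rot: [3.142, 0.0, 1.315]
force: [2.7, -1.3, -2.7]
grip_width: 0.0255
grip_force: 45.0
```

>>> servo_tool(motion=[[1,-0.05,0.01,0.02,0],[1,-0.1,0.03,0.04,0],[1,-0.15,0.04,0.05,0],[1,-0.19,0.05,0.05,0],[1,-0.24,0.06,0.05,0],[1,-0.29,0.08,0.05,0],[1,-0.29,0.08,0.05,0]])

```text
time_s: 13.58
ee_pos: [0.528, 0.2538, 0.3607]
eef_rot: [3.141, -0.0, 1.315]
force: [3.3, -1.1, -1.8]
grip_width: 0.0254
grip_force: 45.0
```

Run:
```python
from h import *
o=ctrl.get_obs();print(o['ee_pos'],o['force'],o['time_s'])
c=snap('wrist','pics/w6.png');im=cv2.imread('pics/w6.png')
cv2.imwrite('pics/c6.png',cv2.resize(im[160:260,225:345],None,fx=6,fy=6,interpolation=cv2.INTER_CUBIC))
```

```text
[0.52798465 0.25375462 0.36072308] [ 3.34390054 -1.13187069 -1.83491051] 13.575
```

View pics/c6.png

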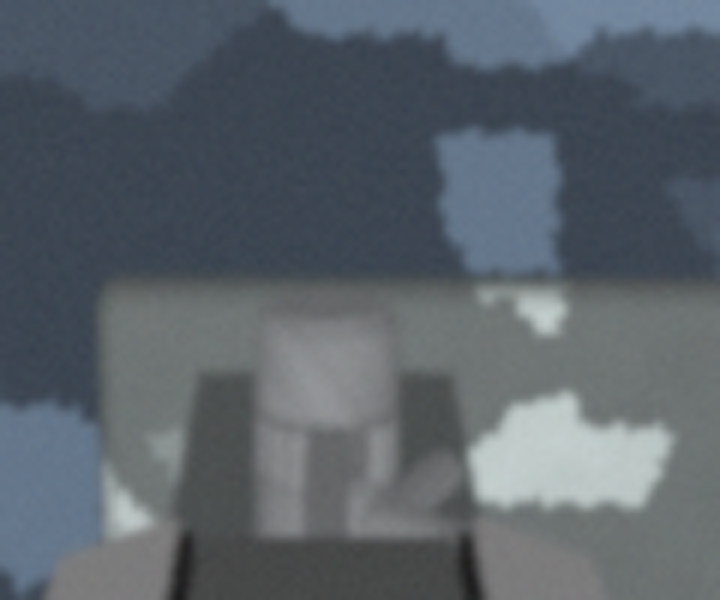

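The picture shows the leg centred in the hole: leg at crop x 300–352 and pin at 255–398, both centred on 326. I'll overshoot slightly to bring the hole upright, return, and start down.

>>> servo_tool(motion=[[1,-0.04,0.01,0,0],[1,-0.08,0.02,0,0],[1,-0.08,0.02,0,0],[1,-0.03,0.01,0,0],[1,0,0,0,0],[1,0,0,-0.1,0],[1,0,0,-0.2,0],[1,0,0,-0.3,0],[1,0,0,-0.4,0],[1,0,0,-0.4,0]])

```text
time_s: 14.88
ee_pos: [0.528, 0.2538, 0.3565]
eef_rot: [-3.141, 0.0, 1.315]
force: [0.9, -0.2, -0.8]
grip_width: 0.0254
grip_force: 45.0
```

Free so far. Continue down in steps.

>>> servo_tool(motion=[[1,0,0,-0.15,0],[1,0,0,-0.3,0],[1,0,0,-0.45,0],[1,0,0,-0.6,0],[1,0,0,-0.75,0],[1,0,0,-0.75,0]])

```text
time_s: 15.62
ee_pos: [0.528, 0.2538, 0.349]
eef_rot: [-3.141, 0.0, 1.315]
force: [0.1, 0.2, -0.3]
grip_width: 0.026
grip_force: 45.0
```

>>> servo_tool(motion=[[1,0,0,-0.1,0],[1,0,0,-0.2,0],[1,0,0,-0.3,0],[1,0,0,-0.4,0],[1,0,0,-0.5,0],[1,0,0,-0.5,0]])

```text
time_s: 16.38
ee_pos: [0.528, 0.2538, 0.3441]
eef_rot: [-3.142, 0.0, 1.315]
force: [-0.1, -0.2, -0.5]
grip_width: 0.0257
grip_force: 45.0
```

>>> servo_tool(motion=[[1,0,0,-0.1,0],[1,0,0,-0.2,0],[1,0,0,-0.3,0],[1,0,0,-0.4,0],[1,0,0,-0.4,0]])

```text
time_s: 17.0
ee_pos: [0.5281, 0.2537, 0.3402]
eef_rot: [3.141, -0.0, 1.315]
force: [1.5, 0.1, 0.4]
grip_width: 0.0254
grip_force: 45.0
```

>>> servo_tool(motion=[[1,0,0,-0.1,0],[1,0,0,-0.2,0],[1,0,0,-0.3,0],[1,0,0,-0.4,0],[1,0,0,-0.4,0]])

```text
time_s: 17.62
ee_pos: [0.5281, 0.2537, 0.3363]
eef_rot: [3.141, -0.0, 1.315]
force: [2.9, -1.1, 4.2]
grip_width: 0.0255
grip_force: 45.0
```

>>> servo_tool(motion=[[1,0,0,-0.1,0],[1,0,0,-0.2,0],[1,0,0,-0.3,0],[1,0,0,-0.3,0]])

```text
time_s: 18.12
ee_pos: [0.528, 0.2537, 0.3328]
eef_rot: [-3.141, 0.0, 1.315]
force: [4.7, -1.1, 0.1]
grip_width: 0.0258
grip_force: 45.0
```

>>> servo_tool(motion=[[1,0,0,-0.1,0],[1,0,0,-0.2,0],[1,0,0,-0.3,0],[1,0,0,-0.4,0],[1,0,0,-0.4,0]])

```text
time_s: 18.75
ee_pos: [0.528, 0.2537, 0.3288]
eef_rot: [-3.141, 0.0, 1.315]
force: [4.7, -0.8, -1.8]
grip_width: 0.0257
grip_force: 45.0
```

>>> servo_tool(motion=[[1,0,0,-0.1,0],[1,0,0,-0.2,0],[1,0,0,-0.3,0],[1,0,0,-0.4,0],[1,0,0,-0.5,0],[1,0,0,-0.6,0],[1,0,0,-0.6,0]])

```text
time_s: 19.62
ee_pos: [0.5279, 0.2538, 0.323]
eef_rot: [-3.141, 0.0, 1.315]
force: [2.9, 0.1, -0.7]
grip_width: 0.0254
grip_force: 45.0
```

>>> servo_tool(motion=[[1,0,0,-0.1,0],[1,0,0,-0.2,0],[1,0,0,-0.25,0],[1,0,0,-0.25,0]])

```text
time_s: 20.12
ee_pos: [0.528, 0.2538, 0.3209]
eef_rot: [3.141, -0.0, 1.315]
force: [1.3, -1.2, 3.6]
grip_width: 0.0256
grip_force: 45.0
```

Contact with the grip begins at the predicted height. I'll press by feel to about 15–18 N.

>>> servo_tool(motion=[[1,0,0,-0.05,0],[1,0,0,-0.1,0],[1,0,0,-0.1,0]])

```text
time_s: 20.5
ee_pos: [0.528, 0.2538, 0.3205]
eef_rot: [3.141, -0.001, 1.315]
force: [-2.7, -1.5, 9.9]
grip_width: 0.0256
grip_force: 45.0
```

>>> servo_tool(motion=[[1,0,0,-0.05,0],[1,0,0,-0.1,0],[1,0,0,-0.12,0],[1,0,0,-0.12,0],[1,0,0,-0.12,0]])

```text
time_s: 21.12
ee_pos: [0.528, 0.2538, 0.3201]
eef_rot: [3.14, -0.001, 1.315]
force: [-3.5, -3.3, 17.5]
grip_width: 0.0257
grip_force: 45.0
```

>>> servo_tool(motion=[[1,0,0,0.1,0],[1,0,0,0.22,0],[0.45,0,0,0.22,0],[0.4,0,0,0.22,0],[0.4,0,0,0.22,0],[0.4,0,0,0.22,0],[0.4,0,0,3,0],[0.4,0,0,8,0],[0.4,0,0,12,0],[0.4,-5,-6,12,0],[0.4,-5,-6,12,0]])

```text
time_s: 22.5
ee_pos: [0.4765, 0.1923, 0.4387]
eef_rot: [3.141, 0.0, 1.314]
force: [1.2, 0.8, 0.3]
grip_width: 0.0562
grip_force: 0.0
```

Run:
```python
from h import *
o=ctrl.get_obs();print(o['ee_pos'],o['force'],o['time_s'],o['grip_width'])
snap('wrist','pics/w7.png');snap('scene','pics/s7.png')
f='pics/s7.npz';u,v=proj(f,np.array([.528,.2525,.125])).astype(int);print(u,v, proj('pics/w7.npz',np.array([.528,.2525,.125])))
im=cv2.imread('pics/s7.png');w=cv2.imread('pics/w7.png')
a=cv2.resize(im[v-35:v+40,u-50:u+50],(400,300),interpolation=cv2.INTER_CUBIC)
cv2.imwrite('pics/c7.png',np.hstack([a,cv2.resize(w,(400,300))]))
```

```text
[0.47648626 0.19225012 0.43874541] [1.18711416 0.79274695 0.27414521] 22.5 0.05615710344483575
335 141 [318.40830486 129.13627678]
```

View pics/c7.png

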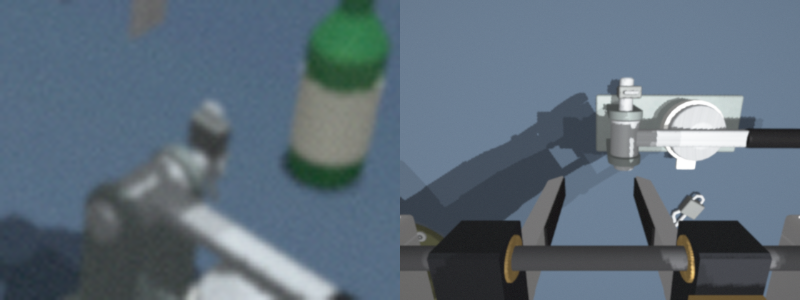

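The cotter sits upright on the pin's end: scene crop (208,135), wrist crop (628,92). The gripper is clear and touches nothing, so I'm handing in.

```bash
python3 -c "
from station import ctrl
print(ctrl.hand_in())"
```

```text
the job is handed in; nothing more can be done
None
```

I handed the job in: the pin is pushed home, and the cotter is through the hole, pressed down with about 17 N and let go. The last picture shows it upright on the pin. I got no verdict from the judging.

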